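# Turn the washed mixing cup over onto the paint balance

## Robot

A 7-joint arm with a two-finger parallel gripper is mounted at the origin on the work surface. World frame = base frame: x ahead of the robot, y to its left, z up, the work surface at z = 0. Lengths are in m, angles in rad, forces in N, time in s.
With the tool pointing down it reaches from about 0.425 to 0.825 m from the base axis. Payload 3.6 kg.
Tool frame: the origin (TCP) lies on the centre line of the jaws, within the pads' length; the fingertips stand 19 mm ahead of it and the grasp point (between the pads) is the TCP; z points along the fingers, y is the direction in which the jaws open and shut (so a half turn about z gives the same grasp; the last joint's range is limited). The gripper opens to 85 mm and grips with 20 to 120 N. Pads are 22 mm wide; open, the fingers measure 114 mm over their backs; the gripper's body (76 mm by 85 mm) begins 54 mm behind the grasp point. The pads swing forward as they close: fully open they stand 13 mm farther back than shut.
Start: joints at [-0.026, 0.615, -0.013, 1.423, 0.008, 1.103, -0.04], TCP at [0.65, 0, 0.25] pointing down, gripper open.
Joint ranges: [-3.12, 3.12], [-0.3, 2.06], [-1.34, 1.32], [0.26, 2.42], [-1.36, 4.5], [0.01, 1.98], [-2.84, 2.84]. Speed limits (rad/s): [2.79, 2.79, 3.14, 3.14, 3.14, 3.14, 3.14].

## Interface

Orientations are given as a rotation vector (axis times angle).
In Python, from station import robot gives the robot as it stands. The module is installed in compiled form; this text tells all that it offers.
- The arm moves only by the shell command python3 -m pendant 'ROWS' [FORCE]. ROWS is JSON, a list of rows, each a list of 7 numbers: the shift along the tool's x, y, z scaled (see below), then the turn, a rotation vector about the tool's x, y, z scaled (see below), then the opening, from 0 (shut) to 1 (fully open). In form: [[x, y, z, wx, wy, wz, gripper], ...]. A call has exactly 8 rows; each row shifts and turns the commanded pose from where the row before left it, along the tool's axes as they then stand; what a row does not reach is not made up. The controller multiplies each number of a shift by 0.02 m and each number of a turn by 30 degrees. A row lasts 1/10 s, in which the tool goes at most 50 mm and 8.59 degrees, less where a joint would pass 70% of its speed; a pose out of reach is approached as far as the arm can. A call with a number of a shift or a turn outside -1 to 1 is refused whole. A call with a gripper value outside its range is refused whole. The fingers move at their own pace and stop on an object; FORCE is the grip in N (left out, the last holds). Time passes only in rows, so rows that do not move let the fingers close, or fill a call up. It gives the time, the measured TCP pose, the force and the opening at its end, in the units of the state.
- robot.get_obs(): the state, without advancing time (a new reading comes with each control period).
- robot.camera(name): name is "scene" or "side" or "wrist"; returns the picture (480x640x3 uint8, red, green, blue); there is no depth.
- robot.calibration(name): a dict with "fov_y" (degrees; the focal length in pixels is half the picture's height over the tangent of half this angle, whatever the lens; pixels are square), "cx", "cy" (the principal point, pixels), "origin" and "attitude" of the camera in the world; the wrist camera has in their place "tool_from_camera" (4x4, takes a point from camera to tool coordinates, whose origin is the TCP and whose axes are the flange's). Camera axes: x right, y down, z forward; pixel columns grow to the right and rows downward; lengths in m; the calibration is good to about 2 mm. A picture is of the moment at which its call begins: read the wrist's pose just before it. calibration takes no time and is no camera call.
- robot.job_done(): hands the job in, once; it reports no verdict.
Trained networks look in the newest picture that a camera, given by its name, has taken for a name from the list of things; names that differ only in an ending like _2 or _b are one class to them, and where a whole thing is asked for, a point or a joint stands for the part that bears it (a point fixed in the world has none). Each returns a list of dicts, best first, with "confidence" (0 to 1); they miss things now and then, are a little off and sometimes report something else, mostly with a low value. They report only what shows in the picture. A call takes as long as a camera call.
- robot.masks_of(camera, target): "region" (480x640 bool, what is visible of it) and "position" ([column, row] in pixels, amid what is visible of it).
- robot.tip_of(camera, target): "position" ([column, row] in pixels: a listed point, or the origin of a listed thing).
The state is a dict: "time_s": time; "joint_pos": joint angles; "dq": joint speeds; "joint_torque": joint torques, N m; "ee_pos": TCP position; "eef_rot": TCP orientation; "wrist_force": force on the tool from outside, world axes, zero at the start; "moment": the same for the moment, N m; "finger_gap": finger opening in m.
Only numpy, scipy, OpenCV 4.12 (cv2) and the standard library are available. Lean on these libraries where they do the work, as an engineer would, in place of code of your own. Each camera call takes 0.05 s, during which the arm holds its last target.

## Task

The washed mixing cups have dried upside down on the bench. Turn the taller one right way up and stand it mouth-up in the middle of the balance's round pan, ready for weighing paint; set it down gently, because more than about 20 N on the pan at any time overloads the balance. Leave the shorter cup, the paint tin and the spray can standing where they are.

Things in the scene. Friction and masses are not known exactly. Their poses are not given: they have to be found in the camera images.
- cup: the taller mixing cup, white plastic, round, open at one end, 110 mm long; outside diameter 66 mm at the mouth, tapering evenly to 58 mm at the closed base; wall 3 mm, base 4 mm thick, about 90 g. Origin: centre of the mouth (the rim plane); its z axis runs along the cup from the mouth to the base (points up while the cup is upside down, as it starts, and down when it is right way up)
- cup_base (a point): centre of the outer face of the tall cup's base, 110 mm from the mouth; axes as cup
- pan: the round steel weighing pan of the balance, 124 mm across and 5 mm thick. Origin: centre of its top face, 62 mm above the bench; z up. It gives up to 4 mm on a spring
- balance: black low table balance, fixed to the bench, 250 mm (its x) by 190 mm (its y), its case 48 mm high, its flat display (52 mm high) at its -x end. Origin: centre of its underside; the pan's centre is 30 mm from it along +x
- short_cup: the shorter mixing cup, same look, upside down and to be left so: 72 mm high, 66 mm across the mouth, 58 mm across the base. Origin: centre of its mouth, on the bench; z up from mouth to base
- tin: closed metal paint tin, 84 mm in diameter, 115 mm high, upright. Origin: centre of its underside; z up
- spray: aluminium spray can, 56 mm in diameter, 170 mm high, upright. Origin: centre of its underside; z up

How it is judged:
By the outcome, as a careful person would: the job done as asked, in the order asked, and still so for the second after the job is handed in, with the robot touching nothing.
It also fails if it takes over 67 s, if anything falls off the work surface, if the arm or the gripper's body presses on something with over 40 N, if the wrist force passes 120 N, or if a joint passes its speed limit or range.

## Working session

There is one attempt and no reset: what is moved stays moved. The work goes in short steps, Python scripts to look and compute and a shell command to move; the robot and the scene stay as the last step left them, time stands still between calls to the robot, and variables do not carry over. Pictures are saved under pics/ and viewed, and the job is handed in when it is done.

```bash
ls; mkdir -p pics; python3 - <<'E'
from station import robot
import cv2
o=robot.get_obs();print({k:o[k] for k in('time_s','ee_pos','eef_rot','finger_gap','wrist_force')})
for c in('scene','side'):
    im=robot.camera(c);cv2.imwrite(f'pics/{c}0.png',im[:,:,::-1])
    print(c,robot.calibration(c))
    for t in('cup','pan','short_cup','tin','spray','balance','cup_base'):
        try:
            print(t,[(round(d['confidence'],2),[round(float(v),1) for v in d['position']]) for d in robot.tip_of(c,t)], [(round(d['confidence'],2),[round(float(v),1) for v in d['position']],int(d['region'].sum())) for d in robot.masks_of(c,t)])
        except Exception as e: print(t,e)
print(robot.calibration('wrist'))
E
```

```text
pics
{'time_s': 0.0, 'ee_pos': array([ 6.49273894e-01, -3.45965221e-06,  2.49132828e-01]), 'eef_rot': array([-2.22011776, -2.22023073,  0.00288447]), 'finger_gap': 0.08546351957216763, 'wrist_force': array([ 0.32795996, -0.09856147, -0.06545731])}
scene {'fov_y': 52.49678875695621, 'cx': 318.45039371295286, 'cy': 239.68040415609073, 'origin': array([ 0.99283288, -0.2034317 ,  0.87380899]), 'attitude': array([-2.25146297, -1.45037079,  0.37563819])}
cup [(0.95, [425.3, 258.2])] [(0.58, [428.4, 243.2], 1718), (0.42, [319.6, 204.7], 1567)]
pan [(0.64, [163.5, 258.4])] [(0.86, [162.5, 258.3], 3054)]
short_cup [(0.93, [416.0, 167.0])] [(0.66, [418.4, 155.1], 1067)]
tin [(0.77, [322.6, 211.4])] [(0.71, [319.2, 205.2], 1588)]
spray [(0.62, [344.2, 356.8])] [(0.6, [344.7, 342.5], 1630)]
balance [(0.67, [168.3, 259.1])] [(0.63, [163.3, 257.9], 12179), (0.43, [163.7, 260.7], 3035)]
cup_base [(0.67, [434.9, 229.3])] [(0.93, [427.7, 241.8], 1707)]
side {'fov_y': 43.859139884289185, 'cx': 317.762060965351, 'cy': 227.8065873322081, 'origin': array([ 0.4278697 , -1.11128576,  0.99901341]), 'attitud
[... 256 characters left out ...]
.2], 656)]
tin [(0.89, [264.9, 250.3])] [(0.64, [267.8, 233.1], 1641)]
spray [(0.89, [388.2, 264.1])] [(0.91, [390.7, 243.4], 1310)]
balance [(0.64, [270.1, 354.1])] [(0.62, [269.7, 346.1], 9765)]
cup_base [(0.92, [329.1, 179.5])] [(0.91, [328.7, 195.4], 1019)]
{'fov_y': 69.02153197107842, 'cx': 319.03636527059, 'cy': 235.3896274386323, 'tool_from_camera': array([[-9.55092849e-05, -9.57760760e-01, -2.87566195e-01,
         7.24899364e-02],
       [ 9.99999763e-01, -2.87350000e-04,  6.24911049e-04,
         1.29264327e-03],
       [-6.81147428e-04, -2.87566067e-01,  9.57760561e-01,
        -1.23893884e-01],
       [ 0.00000000e+00,  0.00000000e+00,  0.00000000e+00,
         1.00000000e+00]])}
```

View pics/scene0.png

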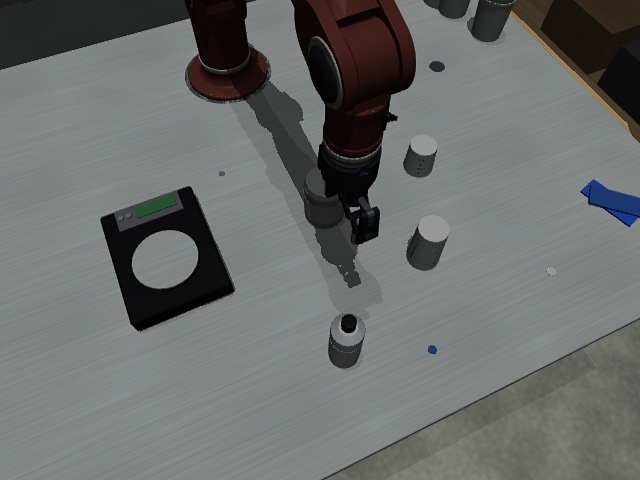

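View pics/side0.png

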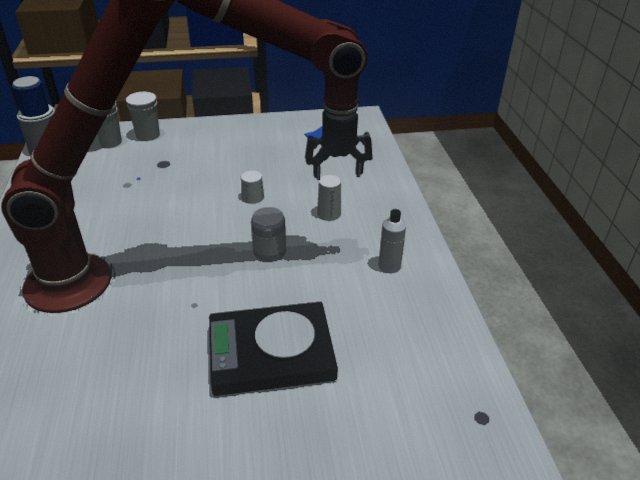

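```bash
cat > h.py <<'E'
import numpy as np, cv2
from station import robot
from scipy.spatial.transform import Rotation as R
def cam(c,obs=None):
    k=robot.calibration(c); f=240/np.tan(np.radians(k['fov_y'])/2)
    if 'origin' in k:
        return f,k['cx'],k['cy'],np.array(k['origin']),R.from_rotvec(k['attitude']).as_matrix()
    T=k['tool_from_camera']; Rt=R.from_rotvec(obs['eef_rot']).as_matrix()
    return f,k['cx'],k['cy'],obs['ee_pos']+Rt@T[:3,3],Rt@T[:3,:3]
def ray(c,p,obs=None):
    f,cx,cy,o,A=cam(c,obs); d=A@np.array([(p[0]-cx)/f,(p[1]-cy)/f,1]); return o,d/np.linalg.norm(d)
def atz(c,p,z,obs=None):
    o,d=ray(c,p,obs); return o+d*(z-o[2])/d[2]
def proj(c,X,obs=None):
    f,cx,cy,o,A=cam(c,obs); q=(np.atleast_2d(X)-o)@A; return np.c_[q[:,0]/q[:,2]*f+cx,q[:,1]/q[:,2]*f+cy]
E
python3 - <<'E'
from h import *
np.set_printoptions(precision=4,suppress=True)
P={'cup':(0,(425.3,258.2),(328.6,215)),'cup_base':(.11,(434.9,229.3),(329.1,179.5)),'pan':(.062,(163.5,258.4),(283.2,331.4)),'short':(0,(416,167),(250.9,197.6)),'tin':(0,(322.6,211.4),(264.9,250.3)),'spray':(0,(344.2,356.8),(388.2,264.1)),'bal':(0,(168.3,259.1),(270.1,354.1))}
for k,(z,a,b) in P.items(): print(k,atz('scene',a,z),atz('side',b,z))
E
```

```text
cup [0.6713 0.1875 0.    ] [0.6612 0.1737 0.    ]
cup_base [0.6675 0.185  0.11  ] [0.6621 0.1851 0.11  ]
pan [ 0.4921 -0.2881  0.062 ] [ 0.4893 -0.2835  0.062 ]
short [0.4618 0.2877 0.    ] [0.4544 0.2848 0.    ]
tin [0.4834 0.0451 0.    ] [0.4755 0.0494 0.    ]
spray [ 0.7851 -0.0508  0.    ] [ 0.7758 -0.0456 -0.    ]
bal [ 0.4594 -0.2862  0.    ] [ 0.4594 -0.2877  0.    ]
```

The scene view shows the tall cup at about (428,243), with the pan at (163,258), the tin at (320,205), the spray can at (345,342) and the short cup at (420,155). The side view agrees with this. Next I'll refine these positions and test an arm model, because a horizontal grasp has to be planned.

```bash
cat >> h.py <<'E'
def mdh(al,a,d,th):
    ca,sa,c,s=np.cos(al),np.sin(al),np.cos(th),np.sin(th)
    return np.array([[c,-s,0,a],[s*ca,c*ca,-sa,-d*sa],[s*sa,c*sa,ca,d*ca],[0,0,0,1]])
h_=np.pi/2
AL=[0,-h_,h_,h_,h_,h_,-h_];AA=[0,0,0,.0525,.0775,0,.076];DD=[.267,0,.293,0,.3425,0,.097]
def fk(q,tool=.172,full=False):
    T=np.eye(4);L=[]
    for i in range(7): T=T@mdh(AL[i],AA[i],DD[i],q[i]); L.append(T.copy())
    E=np.eye(4);E[2,3]=tool
    T=T@E
    return (T,L) if full else T
E
python3 - <<'E'
from h import *
np.set_printoptions(precision=4,suppress=True)
o=robot.get_obs();print(o['joint_pos'])
T,L=fk(o['joint_pos'],full=True);print(T)
print(R.from_rotvec(o['eef_rot']).as_matrix(),o['ee_pos'])
# silhouette fits
from scipy.optimize import minimize
def circ(x,y,z,r): 
    t=np.linspace(0,2*np.pi,60); return np.c_[x+r*np.cos(t),y+r*np.sin(t),0*t+z]
def sil(c,prm,x,y):
    m=np.zeros((480*4,640*4),np.uint8)
    P=np.vstack([proj(c,circ(x,y,z,r)) for z,r in prm])
    h=cv2.convexHull(((P+.5)*4).astype(np.float32)).astype(np.int32); cv2.fillPoly(m,[h],1)
    return cv2.resize(m.astype(np.float32),(640,480),interpolation=cv2.INTER_AREA)
S={'cup':([(0,.033),(.11,.029)],(.665,.185)),'pan':([(.062,.062),(.0575,.062)],(.491,-.286)),'short_cup':([(0,.033),(.072,.029)],(.458,.286)),'spray':([(0,.028),(.13,.028)],(.78,-.048)),'tin':([(0,.042),(.115,.042)],(.48,.047))}
for t,(prm,x0) in S.items():
  for c in('scene','side'):
    robot.camera(c)
    ms=robot.masks_of(c,t)
    if not ms: print(t,c,'none');continue
    pc=proj(c,np.r_[x0,prm[1][0]/2])[0]
    m=min(ms,key=lambda d:np.hypot(*(np.array(d['position'])-pc)))['region'].astype(np.float32)
    f=lambda p:np.abs(sil(c,prm,*p)-m).sum()/m.sum()
    r=minimize(f,x0,method='Nelder-Mead',options=dict(initial_simplex=np.array(x0)+np.array([[-.01,-.01],[.01,-.01],[0,.012]]),xatol=2e-4))
    print(t,c,r.x,r.fun)
E
```

```text
[-0.0265  0.6149 -0.0126  1.4233  0.0081  1.1034 -0.0404]
[[ 0.9569 -0.0037 -0.2905  0.5073]
 [-0.0006 -0.9999  0.011  -0.0188]
 [-0.2905 -0.0103 -0.9568  0.0161]
 [ 0.      0.      0.      1.    ]]
[[-0.0001  1.     -0.    ]
 [ 1.      0.0001  0.    ]
 [ 0.     -0.     -1.    ]] [0.65   0.     0.2503]
cup scene [0.663  0.1847] 0.03986937925219536
cup side [0.6627 0.1813] 0.05391519144177437
pan scene [ 0.4913 -0.2859] 0.0251578688621521
pan side [ 0.491  -0.2862] 0.03644406422972679
short_cup scene [0.4596 0.2921] 0.03720368817448616
short_cup side [0.4586 0.2904] 0.031295619904994965
spray scene [ 0.7771 -0.0489] 0.04321181774139404
spray side [ 0.7774 -0.0479] 0.09903917461633682
tin scene [0.4881 0.0451] 0.5268738269805908
tin side none
```

The silhouette fits agree between the two cameras: cup at (0.663, 0.183) and pan at (0.491, −0.286). My plan is to tilt the tool to point along +y, grasp the cup from the side, roll it 180° about the tool axis, and set it on the pan.

```bash
python3 -m pendant '[[0,0,0,0,0.28,0,1],[0,0,0,0,0.28,0,1],[0,0,0,0,0.28,0,1],[0,0,0,0,0.28,0,1],[0,0,0,0,0.28,0,1],[0,0,0,0,0.28,0,1],[0,0,0,0,0.28,0,1],[0,0,0,0,0.28,0,1]]'; python3 - <<'E'
from h import *
np.set_printoptions(precision=4,suppress=True)
o=robot.get_obs();print(o['joint_pos'],o['ee_pos'],o['time_s']);print(R.from_rotvec(o['eef_rot']).as_matrix())
E
```

```text
time_s: 3.3
ee_pos: [0.6506, -0.0019, 0.2506]
eef_rot: [-1.496, -1.492, -1.0]
wrist_force: [0.0, 0.4, -1.2]
finger_gap: 0.0854
[ 0.6185  0.9295 -0.5115  1.4062 -0.7538  1.3209  0.5899] [ 0.6506 -0.0019  0.2506] 3.3
[[-0.0003  1.      0.0035]
 [ 0.3839 -0.0031  0.9234]
 [ 0.9234  0.0016 -0.3839]]
```

```bash
python3 - <<'E'
from h import *
from itertools import product
np.set_printoptions(precision=4,suppress=True)
q0=np.array([-0.0265,0.6149,-0.0126,1.4233,0.0081,1.1034,-0.0404]);o=robot.get_obs();q1=o['joint_pos']
R0=R.from_rotvec([-2.22011776,-2.22023073,0.00288447]).as_matrix();R1=R.from_rotvec(o['eef_rot']).as_matrix()
def ch(q,s): return R.from_euler('ZYZYZYZ',np.array(q)*s).as_matrix()
for s in product([1,-1],repeat=7):
    C0=ch(q0,s).T@R0; C1=ch(q1,s).T@R1
    e=R.from_matrix(C0.T@C1).magnitude()
    if e<.15: print(s,e);print(C0)
E
```

```text
Traceback (most recent call last):
  File "scipy/spatial/transform/_rotation.pyx", line 1413, in scipy.spatial.transform._rotation.Rotation.from_euler
ValueError: Expected axis specification to be a non-empty string of upto 3 characters, got ZYZYZYZ
```

```bash
python3 - <<'E'
from h import *
from itertools import product
np.set_printoptions(precision=4,suppress=True)
q0=np.array([-0.0265,0.6149,-0.0126,1.4233,0.0081,1.1034,-0.0404]);o=robot.get_obs();q1=o['joint_pos']
R0=R.from_rotvec([-2.22011776,-2.22023073,0.00288447]).as_matrix();R1=R.from_rotvec(o['eef_rot']).as_matrix()
def ch(q,s):
    M=R.identity()
    for a,v in zip('ZYZYZYZ',np.array(q)*s): M=M*R.from_euler(a,v)
    return M.as_matrix()
for s in product([1,-1],repeat=7):
    C0=ch(q0,s).T@R0; C1=ch(q1,s).T@R1
    e=R.from_matrix(C0.T@C1).magnitude()
    if e<.15: print(s,e);print(C0)
E
```

```text
(1, -1, 1, -1, 1, -1, 1) 0.009598938739280196
[[ 0.0001 -1.      0.0025]
 [ 1.      0.0001 -0.0001]
 [ 0.0001  0.0025  1.    ]]
(-1, 1, -1, 1, -1, 1, -1) 0.0026083522614159757
[[ 0.     -1.      0.0026]
 [ 1.      0.     -0.0001]
 [ 0.0001  0.0026  1.    ]]
```

```bash
cat >> h.py <<'E'
SG=np.array([-1,1,-1,1,-1,1,-1])
def fk2(q,l,full=False):
    # l: h,a,b,c, elbow offset e, wrist offset w
    q=np.array(q)*SG; Rm=R.identity(); p=np.array([0,0,l[0]]); pts=[p]
    z=lambda v:Rm.apply([0,0,v]); x=lambda v:Rm.apply([v,0,0])
    Rm=R.from_euler('ZYZ',q[:3].tolist(),False) if 0 else R.from_euler('Z',q[0])*R.from_euler('Y',q[1])*R.from_euler('Z',q[2])
    p=p+z(l[1])+x(l[4]); pts.append(p)
    Rm=Rm*R.from_euler('Y',q[3])*R.from_euler('Z',q[4]); 
    p=p+Rm.apply(R.from_euler('Z',-q[4]).apply([-l[4],0,0]))+z(l[2]); pts.append(p)
    Rm=Rm*R.from_euler('Y',q[5]); p=p+x(l[5])
    Rm=Rm*R.from_euler('Z',q[6]+np.pi/2)
    p=p+z(l[3]); pts.append(p)
    return (p,Rm,pts) if full else (p,Rm)
Q=[[-0.0265,0.6149,-0.0126,1.4233,0.0081,1.1034,-0.0404],[0.6185,0.9295,-0.5115,1.4062,-0.7538,1.3209,0.5899]]
X=[[.6500,0,.2503],[0.6506,-0.0019,0.2506]]
E
python3 - <<'E'
from h import *
from scipy.optimize import least_squares
np.set_printoptions(precision=4,suppress=True)
for free in ([0,1,2,3],[0,1,2,3,4],[0,1,2,3,5],[0,1,2,3,4,5]):
    def f(v):
        l=np.zeros(6); l[free]=v; return np.r_[np.array([fk2(q,l)[0]-x for q,x in zip(Q,X)]).ravel(),(v-np.array([.36,.4,.4,.25,0,0])[free])*1e-3]
    r=least_squares(f,np.array([.36,.4,.4,.25,0,0])[free]);print(free,r.x,f(r.x)[:6])
E
```

```text
[0, 1, 2, 3] [0.2357 0.5538 0.3638 0.2711] [-0.0061  0.0216  0.0028  0.0052  0.0018 -0.0028]
[0, 1, 2, 3, 4] [ 0.1809 -0.1806 -0.4878  0.3003  0.9385] [-0.0006  0.0212 -0.001  -0.0001 -0.0006  0.001 ]
[0, 1, 2, 3, 5] [0.3216 0.4555 0.5638 0.1884 0.1193] [-0.0036  0.0225  0.001   0.0028  0.0007 -0.001 ]
[0, 1, 2, 3, 4, 5] [-1.1877 -2.9914 -7.6493  1.489   6.0916 -1.4828] [-0.0011  0.0081  0.0002  0.0008  0.0001 -0.0002]
```

```bash
python3 -m pendant '[[0,0,0,0,0.25,0,1],[0,0,0,0,0.25,0,1],[0,0,0,0,0.25,0,1],[0,0.1,0.9,0,0,0,1],[0,0.1,0.9,0,0,0,1],[0,0.1,0.9,0,0,0,1],[0,0.1,0.9,0,0,0,1],[0,0.1,0.9,0,0,0,1]]'; python3 - <<'E'
from h import *
np.set_printoptions(precision=4,suppress=True)
o=robot.get_obs();print(repr(o['joint_pos']),repr(o['ee_pos']),o['time_s']);print(R.from_rotvec(o['eef_rot']).as_matrix())
E
```

```text
time_s: 4.1
ee_pos: [0.6599, 0.0932, 0.2519]
eef_rot: [-1.211, -1.218, -1.207]
wrist_force: [0.1, 0.4, -0.7]
finger_gap: 0.0852
array([ 0.5992,  1.1064, -0.677 ,  1.4773, -0.9783,  1.2926,  0.7459]) array([0.6599, 0.0932, 0.2519]) 4.1
[[-0.0033  1.     -0.0024]
 [ 0.0067  0.0025  1.    ]
 [ 1.      0.0033 -0.0067]]
```

```bash
cat >> h.py <<'E'
Q.append([0.5992,1.1064,-0.677,1.4773,-0.9783,1.2926,0.7459]);X.append([0.6599,0.0932,0.2519])
def fk3(q,l,full=False):
    # l: h,a,b,c, y1(after j2), y3(j4 axis), y5 (j6 axis), e1 (x before j4), e2 (x after j4), w (x after j6)
    q=np.array(q)*SG; r=[R.from_euler(a,v) for a,v in zip('ZYZYZYZ',q)]
    R12=r[0]*r[1];R3=R12*r[2];R4=R3*r[3];R5=R4*r[4];R6=R5*r[5];R7=R6*r[6]*R.from_euler('Z',np.pi/2)
    s=np.array([0,0,l[0]])+R12.apply([0,l[4],0]); e=s+R3.apply([l[7],l[5],l[1]]); w=e+R4.apply([l[8],0,0])+R5.apply([0,l[6],l[2]]); p=w+R6.apply([l[9],0,l[3]])
    return (p,R7,(s,e,w,p)) if full else (p,R7)
L0=np.array([.3,.42,.42,.27,0,0,0,0,0,0])
def fit():
    from scipy.optimize import least_squares
    f=lambda l:np.r_[np.array([fk3(q,l)[0]-x for q,x in zip(Q,X)]).ravel(),(l-L0)*np.r_[[3e-3]*4,[1e-2]*6]]
    r=least_squares(f,L0); return r.x,f(r.x)[:3*len(Q)]
E
python3 - <<'E'
from h import *
np.set_printoptions(precision=4,suppress=True)
l,e=fit();print(l);print(e.reshape(-1,3))
print(np.array(fk3(Q[-1],l,True)[2]))
E
```

```text
[ 0.2554  0.5497  0.3741  0.287  -0.0122 -0.0092 -0.0004 -0.0018 -0.0005
  0.0002]
[[ 0.  0. -0.]
 [-0. -0.  0.]
 [ 0.  0. -0.]]
[[-0.0069 -0.0101  0.2554]
 [ 0.3959 -0.2953  0.4977]
 [ 0.6607 -0.1938  0.2537]
 [ 0.6599  0.0932  0.2519]]
```

```bash
cat >> h.py <<'E'
LO=np.array([-3.12,-.3,-1.34,.26,-1.36,.01,-2.84]);HI=np.array([3.12,2.06,1.32,2.42,4.5,1.98,2.84])
def ik(p,Rm,q0,l,reg=.02):
    from scipy.optimize import least_squares
    def f(q):
        x,r=fk3(q,l); return np.r_[(x-p)*10,(r*Rm.inv()).as_rotvec()*3,reg*(q-q0)]
    r=least_squares(f,np.clip(q0,LO+.01,HI-.01),bounds=(LO,HI)); x,rr=fk3(r.x,l)
    return r.x,np.linalg.norm(x-p),(rr*Rm.inv()).magnitude()
E
python3 - <<'E'
from h import *
np.set_printoptions(precision=3,suppress=True)
l,e=fit()
R0=R.from_matrix([[0,1,0],[0,0,1],[1,0,0]])
q=np.array(Q[-1])
def go(p,Rm,n=10):
    global q
    print('->',p)
    q,a,b=ik(np.array(p),Rm,q,l,.01); print(q,a,b,np.array(fk3(q,l,True)[2])[1:3].ravel())
go([.663,.183,.25],R0);go([.663,.183,.075],R0);go([.663,.183,.25],R0)
for k in range(1,7): go([.663-.172*k/6,.183-.469*k/6,.25],R0*R.from_euler('Z',30*k,degrees=True))
go([.491,-.286,.097],R0*R.from_euler('Z',180,degrees=True))
E
```

```text
-> [0.663, 0.183, 0.25]
[ 0.499  1.11  -0.719  1.534 -1.065  1.157  0.8  ] 6.289344931129832e-07 3.3029398460274554e-06 [ 0.424 -0.254  0.496  0.663 -0.104  0.25 ]
-> [0.663, 0.183, 0.075]
[ 0.467  1.379 -0.656  1.456 -0.994  1.134  0.977] 6.871780968689196e-07 2.7962271330392397e-06 [ 0.473 -0.262  0.356  0.663 -0.104  0.075]
-> [0.663, 0.183, 0.25]
[ 0.5    1.111 -0.722  1.534 -1.063  1.155  0.799] 7.081866504556357e-07 2.8610034219219566e-06 [ 0.424 -0.255  0.495  0.663 -0.104  0.25 ]
-> [0.6343333333333334, 0.10483333333333333, 0.25]
[ 0.572  1.063 -0.601  1.572 -1.059  1.309  0.319] 1.273710677307513e-06 7.463589032036109e-06 [ 0.394 -0.279  0.52   0.634 -0.182  0.25 ]
-> [0.6056666666666667, 0.026666666666666672, 0.25]
[ 0.633  1.029 -0.472  1.577 -1.037  1.473 -0.168] 1.3451476625685621e-06 7.186072075556295e-06 [ 0.368 -0.297  0.537  0.606 -0.26   0.25 ]
-> [0.5770000000000001, -0.05150000000000002, 0.25]
[ 0.682  1.013 -0.335  1.548 -1.006  1.643 -0.658] 1.4248511196911267e-06 6.841622434406666e-06 [ 0.349 -0.311  0.545  0.577 -0.338  0.25 ]
-> [0.5483333333333333, -0.12966666666666665, 0.25]
[ 0.722  1.017 -0.193  1.486 -0.976  1.817 -1.147] 1.5479380801648907e-06 6.518344164816936e-06 [ 0.337 -0.325  0.544  0.548 -0.417  0.25 ]
-> [0.5196666666666667, -0.20783333333333331, 0.25]
[ 0.77   1.044 -0.077  1.389 -0.944  1.98  -1.648] 1.9385464319388358e-06 6.9810881001355875e-06 [ 0.326 -0.346  0.533  0.52  -0.495  0.25 ]
-> [0.491, -0.28600000000000003, 0.25]
[ 0.988  1.112 -0.334  1.247 -0.774  1.98  -2.335] 5.74491351392623e-06 2.3027234110061586e-05 [ 0.254 -0.424  0.498  0.491 -0.573  0.25 ]
-> [0.491, -0.286, 0.097]
[ 0.971  1.332 -0.304  1.183 -0.682  1.896 -2.195] 5.738473115422288e-07 1.6715811445465326e-06 [ 0.284 -0.453  0.384  0.491 -0.573  0.097]
```

```bash
python3 -m pendant '[[0,0.15,1,0,0,0,1],[0,0,1,0,0,0,1],[0,0,1,0,0,0,1],[0,0,1,0,0,0,1],[-0.7,0,0.5,0,0,0,1],[-1,0,0,0,0,0,1],[-1,0,0,0,0,0,1],[-0.4,0,0,0,0,0,1]]'; python3 - <<'E'
from h import *
np.set_printoptions(precision=4,suppress=True)
o=robot.get_obs();print(repr(o['joint_pos']),repr(o['ee_pos']),o['time_s']);print(R.from_rotvec(o['eef_rot']).as_matrix())
a=robot.camera('wrist');b=robot.camera('scene');cv2.imwrite('pics/w1.png',a[:,:,::-1]);cv2.imwrite('pics/s1.png',b[:,:,::-1])
m=robot.masks_of('wrist','cup');
for d in m: print(d['confidence'],d['position'],d['region'].sum())
t=robot.tip_of('wrist','cup_base');print([(d['confidence'],d['position'],atz('wrist',d['position'],.11,o)) for d in t])
E
```

```text
time_s: 4.9
ee_pos: [0.6627, 0.1781, 0.1819]
eef_rot: [-1.22, -1.211, -1.202]
wrist_force: [-0.7, 0.7, 0.5]
finger_gap: 0.0854
array([ 0.4929,  1.2066, -0.6908,  1.5225, -1.0346,  1.1409,  0.871 ]) array([0.6627, 0.1781, 0.1819]) 4.9
[[ 0.0055  1.      0.0019]
 [ 0.0087 -0.0019  1.    ]
 [ 0.9999 -0.0055 -0.0087]]
[]
```

View pics/w1.png

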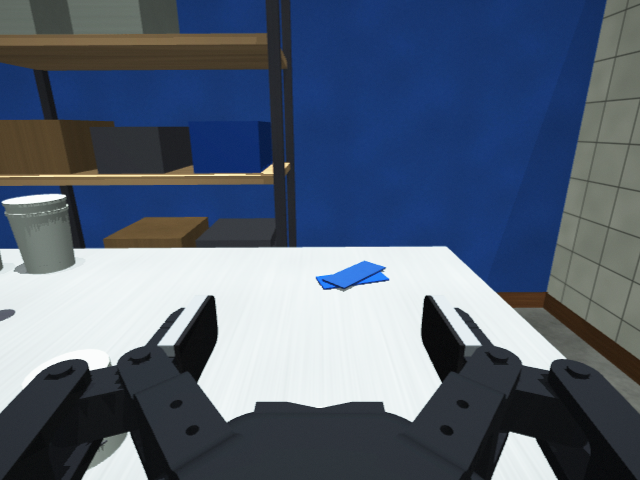

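View pics/s1.png

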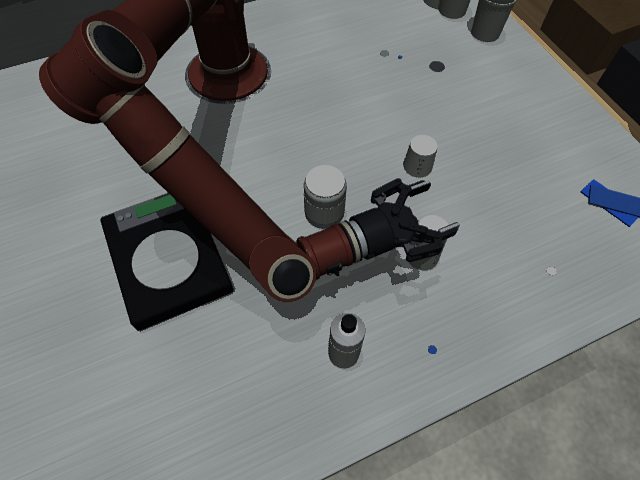

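```bash
python3 - <<'E'
from h import *
np.set_printoptions(precision=3,suppress=True)
Q.append([0.4929,1.2066,-0.6908,1.5225,-1.0346,1.1409,0.871]);X.append([.6627,.1781,.1819])
l,e=fit();print(l,e)
R0=R.from_matrix([[0,1,0],[0,0,1],[1,0,0]])
for z in(.18,.07):
    q,_,_=ik(np.array([.663,.18,z]),R0,np.array(Q[-1]),l,.01)
    r=[R.from_euler(a,v) for a,v in zip('ZYZYZ',q[:5]*SG[:5])]
    M=r[0]*r[1]*r[2]*r[3]*r[4]; w=fk3(q,l,True)[2]
    ax=M.apply([0,1,0]); print(z,q,'j6 axis',ax,'forearm',M.apply([0,0,1]),w[2])
    if z==.18:
        for s in(-.06,-.05,-.04,0,.04,.05,.06): print(s,proj('scene',w[2]+s*ax),w[2]+s*ax)
E
python3 -c "
import cv2
a=cv2.imread('pics/s1.png')[170:330,220:480];cv2.imwrite('pics/s1c.png',cv2.resize(a,None,fx=3,fy=3,interpolation=cv2.INTER_CUBIC))"
```

```text
[ 0.255  0.55   0.374  0.287 -0.012 -0.009 -0.001 -0.001 -0.001  0.   ] [ 0.  0.  0. -0.  0.  0.  0. -0.  0. -0.  0. -0.]
0.18 [ 0.491  1.216 -0.695  1.519 -1.035  1.143  0.88 ] j6 axis [0.771 0.    0.637] forearm [ 0.58   0.415 -0.701] [ 0.663 -0.107  0.18 ]
-0.06 [[275.243 257.224]] [ 0.617 -0.107  0.142]
-0.05 [[276.701 259.181]] [ 0.625 -0.107  0.148]
-0.04 [[278.192 261.182]] [ 0.632 -0.107  0.154]
0 [[284.501 269.651]] [ 0.663 -0.107  0.18 ]
0.04 [[291.427 278.948]] [ 0.694 -0.107  0.205]
0.05 [[293.266 281.416]] [ 0.702 -0.107  0.212]
0.06 [[295.151 283.946]] [ 0.709 -0.107  0.218]
0.07 [ 0.47   1.387 -0.653  1.45  -0.988  1.138  0.978] j6 axis [0.829 0.    0.559] forearm [ 0.507  0.419 -0.753] [ 0.663 -0.107  0.07 ]
```

View pics/s1c.png

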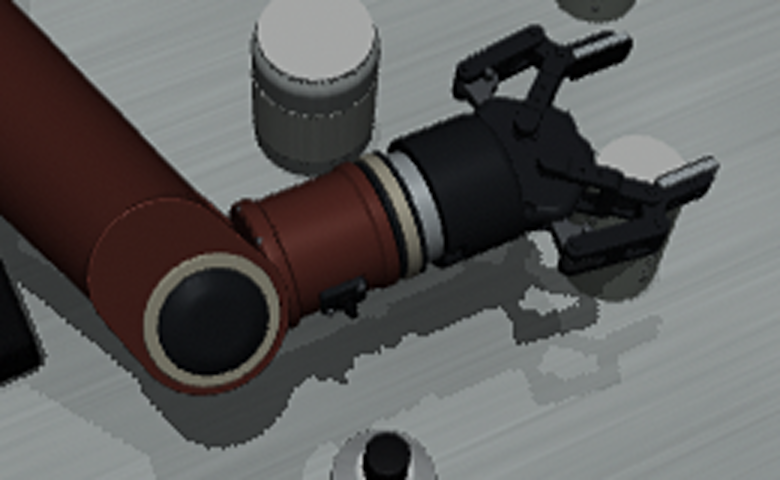

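The wrist view shows the open fingers, with the cup hidden below the gripper. The scene view has the fingers straddling the cup at about (428,235), and the wrist clears both the tin and the spray can. Now I'll descend.

```bash
python3 -m pendant '[[-0.9,0,-0.15,0,0,0,1],[-0.9,0,0,0,0,0,1],[-0.9,0,0,0,0,0,1],[-0.7,0,0,0,0,0,1],[-0.6,0,0,0,0,0,1],[-0.6,0,0,0,0,0,1],[-0.6,0,0,0,0,0,1],[-0.3,0,0,0,0,0,1]]'; python3 - <<'E'
from h import *
np.set_printoptions(precision=4,suppress=True)
o=robot.get_obs();print(repr(o['joint_pos']),repr(o['ee_pos']),o['time_s'],o['wrist_force'],o['joint_torque']);print(R.from_rotvec(o['eef_rot']).as_matrix())
a=robot.camera('wrist');b=robot.camera('side');cv2.imwrite('pics/w2.png',a[:,:,::-1]);cv2.imwrite('pics/d2.png',cv2.resize(b[120:300,200:440,::-1],None,fx=3,fy=3))
E
```

```text
time_s: 5.9
ee_pos: [0.6627, 0.1761, 0.0758]
eef_rot: [-1.214, -1.212, -1.206]
wrist_force: [-0.2, -0.8, -0.1]
finger_gap: 0.0856
array([ 0.4748,  1.3742, -0.6514,  1.4549, -0.9866,  1.1402,  0.9691]) array([0.6627, 0.1761, 0.0758]) 5.9 [-0.2048 -0.8326 -0.1034] [ -0.1831 -54.8963 -13.7026  -4.7091  -1.6354   2.5461  -0.0115]
[[ 0.0012  1.     -0.0002]
 [ 0.0056  0.0001  1.    ]
 [ 1.     -0.0012 -0.0056]]
```

View pics/w2.png

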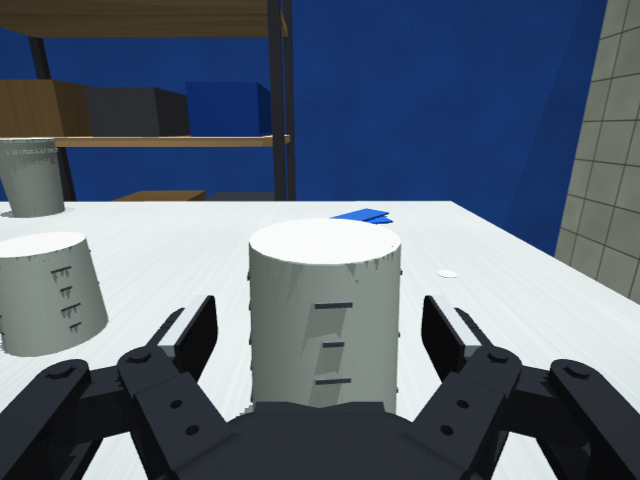

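View pics/d2.png

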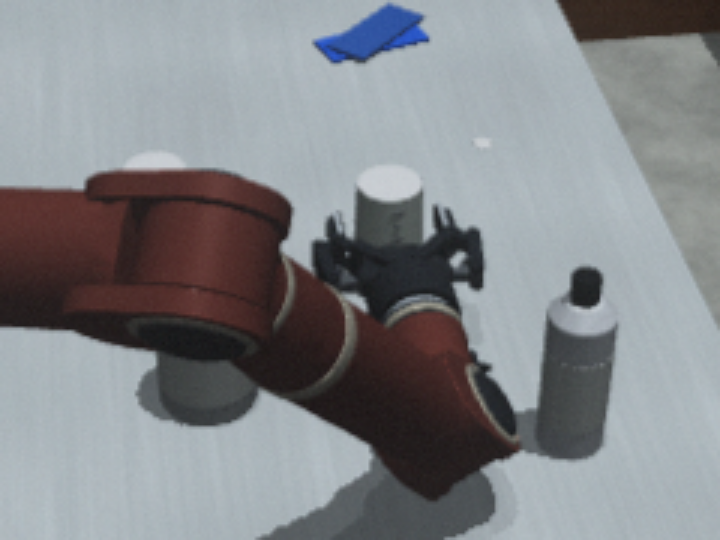

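The wrist view shows the cup centred between the fingers (columns 248–400, centre 320), and the side view shows the wrist clear of the bench and the spray can. I'll back off 5 mm so the gripper body later clears the pan, lower slightly, and close.

```bash
python3 -m pendant '[[-0.2,0,-0.25,0,0,0,1],[0,0,0,0,0,0,1],[0,0,0,0,0,0,0],[0,0,0,0,0,0,0],[0,0,0,0,0,0,0],[0,0,0,0,0,0,0],[0,0,0,0,0,0,0],[0,0,0,0,0,0,0]]' 35; python3 - <<'E'
from h import *
np.set_printoptions(precision=4,suppress=True)
o=robot.get_obs();print(repr(o['ee_pos']),o['time_s'],o['wrist_force'],o['finger_gap']);print(R.from_rotvec(o['eef_rot']).as_matrix())
a=robot.camera('wrist');cv2.imwrite('pics/w3.png',a[:,:,::-1])
E
```

```text
time_s: 6.8
ee_pos: [0.6632, 0.1712, 0.074]
eef_rot: [-1.212, -1.213, -1.208]
wrist_force: [1.0, -1.0, 0.7]
finger_gap: 0.0589
array([0.6632, 0.1712, 0.074 ]) 6.8 [ 1.0272 -1.0129  0.7377] 0.05887916988869891
[[-0.0003  1.      0.0002]
 [ 0.0042 -0.0002  1.    ]
 [ 1.      0.0003 -0.0042]]
```

View pics/w3.png

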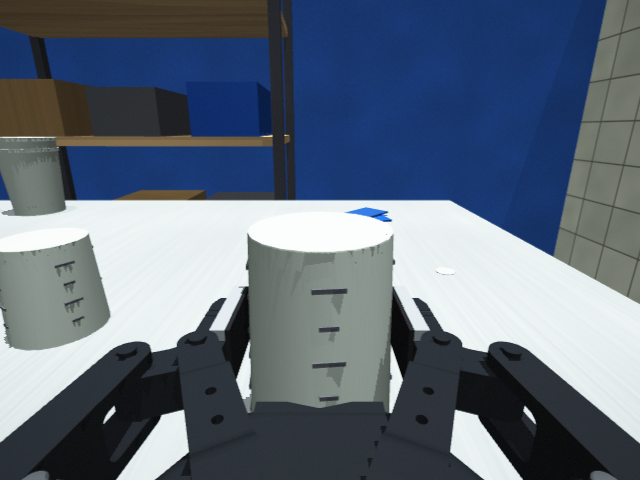

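```bash
python3 -m pendant '[[0,0,0,0,0,0,0],[0.4,0,0,0,0,0,0],[0.8,0,0,0,0,0,0],[1,0,0,0,0,0,0],[1,0,0,0,0,0,0],[1,0,0,0,0,0,0],[1,0,0,0,0,0,0],[1,0,0,0,0,0,0]]'; python3 - <<'E'
from h import *
np.set_printoptions(precision=4,suppress=True)
o=robot.get_obs();print(repr(o['joint_pos']),o['ee_pos'],o['time_s'],o['wrist_force'],o['finger_gap']);print(R.from_rotvec(o['eef_rot']).as_matrix())
a=robot.camera('wrist');cv2.imwrite('pics/w4.png',a[:,:,::-1])
l,e=fit()
# plan
p0=o['ee_pos'];R0=R.from_rotvec(o['eef_rot']);q=np.array(o['joint_pos'])
np.set_printoptions(precision=3,suppress=True)
for yaw in(0,-20,-35):
  q=np.array(o['joint_pos']); Rt0=R.from_matrix([[0,1,0],[0,0,1],[1,0,0]])
  c,s=np.cos(np.radians(yaw)),np.sin(np.radians(yaw))
  pt=np.array([.491,-.286,.26])-.008*np.array([-s,c,0])
  for k in range(1,7):
    p=p0+(pt-p0)*k/6; Rr=R.from_euler('z',yaw*k/6,degrees=True)*Rt0*R.from_euler('z',30*k,degrees=True)
    q,a,b=ik(p,Rr,q,l,.01)
  print(yaw,q,a,b)
  q,a,b=ik(np.r_[pt[:2],.1],Rr,q,l,.01);print(q,a,b,np.array(fk3(q,l,True)[2])[1:3].ravel())
E
```

```text
time_s: 7.65
ee_pos: [0.6625, 0.172, 0.199]
eef_rot: [-1.213, -1.214, -1.206]
wrist_force: [0.6, 0.1, -0.9]
finger_gap: 0.0591
array([ 0.5029,  1.1823, -0.6952,  1.5223, -1.0327,  1.1563,  0.8528]) [0.6625 0.172  0.199 ] 7.65 [ 0.5728  0.115  -0.8739] 0.05914965422417302
[[-0.0005  1.     -0.0008]
 [ 0.0062  0.0008  1.    ]
 [ 1.      0.0005 -0.0062]]
0 [ 1.017  1.115 -0.39   1.222 -0.755  1.98  -2.384] 6.29065537907039e-06 2.5332903544941758e-05
[ 0.998  1.341 -0.355  1.16  -0.652  1.894 -2.236] 5.959199332765975e-07 1.7670707153854461e-06 [ 0.272 -0.462  0.379  0.491 -0.581  0.1  ]
-20 [ 0.909  0.992  0.045  1.503 -1.103  1.937 -2.118] 1.8333212931992562e-06 6.7488269140889195e-06
[ 0.909  1.241  0.046  1.444 -1.058  1.846 -1.941] 6.636627684247943e-07 2.0961878753329984e-06 [ 0.303 -0.423  0.435  0.39  -0.563  0.1  ]
-35 [ 1.01   0.925 -0.036  1.715 -1.224  1.725 -2.052] 1.651087193969799e-06 7.132418962908787e-06
[ 1.007  1.196 -0.032  1.656 -1.193  1.652 -1.851] 7.677446722608483e-07 2.669662195288809e-06 [ 0.255 -0.443  0.458  0.322 -0.528  0.1  ]
```

View pics/w4.png

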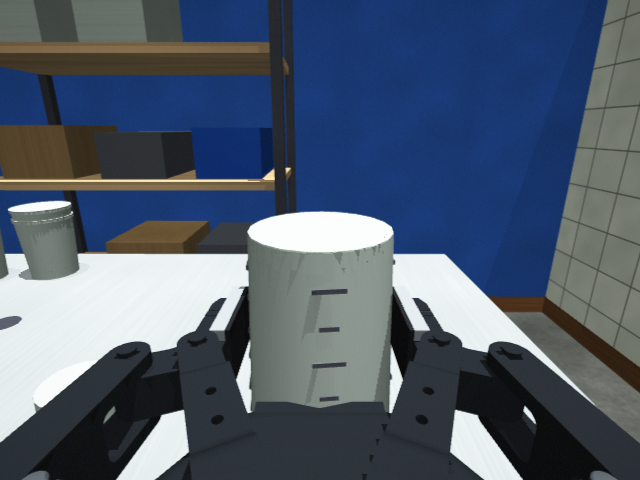

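The cup came up with the gripper, unchanged between the pads. Next I'll yaw by −24° and back off toward the pan.

```bash
python3 -m pendant '[[0.4,0,-0.5,-0.2,0,0,0],[0.4,0,-1,-0.2,0,0,0],[0.4,0,-1,-0.2,0,0,0],[0.4,0,-1,-0.2,0,0,0],[0.4,0,-1,0,0,0,0],[0.4,0,-1,0,0,0,0],[0.4,0,-1,0,0,0,0],[0.4,0,-1,0,0,0,0]]' && python3 -m pendant '[[0,0,-1,0,0,0,0],[0,0,-1,0,0,0,0],[0,0,-1,0,0,0,0],[0,0,-1,0,0,0,0],[0,0,-1,0,0,0,0],[0,0,-1,0,0,0,0],[0,0,-1,0,0,0,0],[0,0,-1,0,0,0,0]]'; python3 - <<'E'
from h import *
np.set_printoptions(precision=4,suppress=True)
o=robot.get_obs();print(repr(o['joint_pos']),o['ee_pos'],o['time_s'],o['wrist_force'],o['finger_gap']);M=R.from_rotvec(o['eef_rot']).as_matrix();print(M)
print(M.T@(np.array([.488,-.293,.25])-o['ee_pos'])/.02)
E
```

```text
time_s: 8.5
ee_pos: [0.6173, 0.0298, 0.2623]
eef_rot: [-1.516, -0.986, -1.508]
wrist_force: [0.9, 0.0, -0.9]
finger_gap: 0.059
time_s: 9.3
ee_pos: [0.5523, -0.1162, 0.2629]
eef_rot: [-1.515, -0.987, -1.508]
wrist_force: [-0.2, -1.1, -0.7]
finger_gap: 0.059
array([ 1.1596,  1.054 , -0.833 ,  1.822 , -0.9847,  1.0909,  0.887 ]) [ 0.5523 -0.1162  0.2629] 9.3 [-0.2067 -1.0623 -0.6569] 0.05895252589654463
[[ 0.0005  0.9137  0.4064]
 [ 0.0066 -0.4064  0.9137]
 [ 1.      0.0022 -0.0062]]
[-0.7025  0.6551 -9.3806]
```

```bash
python3 -m pendant '[[-0.1,0.1,-1,0,0,0,0],[-0.1,0.1,-1,0,0,0,0],[-0.1,0.1,-1,0,0,0,0],[-0.1,0.1,-1,0,0,0,0],[0,0.1,-1,0,0,0,0],[0,0.1,-1,0,0,0,0],[0,0,-1,0,0,0,0],[0,0,-1,0,0,0.1,0]]' && python3 -m pendant '[[0,0,-0.5,0,0,0.25,0],[0,0,-0.5,0,0,0.25,0],[0,0,-0.4,0,0,0.25,0],[0,0,0,0,0,0.25,0],[0,0,0,0,0,0.25,0],[0,0,0,0,0,0.25,0],[0,0,0,0,0,0.25,0],[0,0,0,0,0,0.25,0]]'; python3 - <<'E'
from h import *
np.set_printoptions(precision=4,suppress=True)
o=robot.get_obs();print(repr(o['joint_pos']),o['ee_pos'],o['time_s'],o['wrist_force'],o['finger_gap']);M=R.from_rotvec(o['eef_rot']).as_matrix();print(M)
a=robot.camera('scene');cv2.imwrite('pics/s5.png',a[:,:,::-1])
E
```

```text
time_s: 10.1
ee_pos: [0.4982, -0.2673, 0.2556]
eef_rot: [-1.53, -0.939, -1.471]
wrist_force: [0.4, 0.0, -0.7]
finger_gap: 0.0589
time_s: 10.9
ee_pos: [0.4873, -0.2918, 0.256]
eef_rot: [-1.619, -0.04, -0.69]
wrist_force: [-1.3, 0.8, -0.4]
finger_gap: 0.0593
array([ 1.2017,  1.023 , -0.4642,  1.5535, -0.9207,  1.5885, -0.248 ]) [ 0.4873 -0.2918  0.256 ] 10.9 [-1.3497  0.7597 -0.3756] 0.0593030467752907
[[ 0.8166  0.4102  0.406 ]
 [-0.3601 -0.1876  0.9138]
 [ 0.451  -0.8925 -0.0055]]
```

View pics/s5.png

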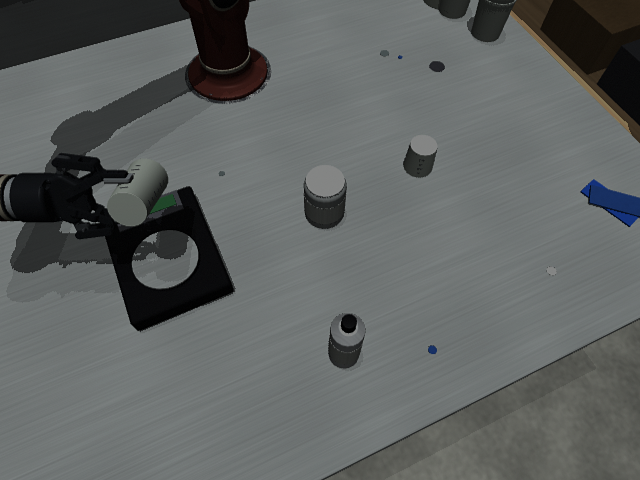

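The scene view shows the cup tilted in the gripper above the balance, with the other objects standing untouched. I'll finish the roll.

```bash
python3 -m pendant '[[0,0,0,0,0,0.25,0],[0,0,0,0,0,0.25,0],[0,0,0,0,0,0.25,0],[0,0,0,0,0,0.25,0],[0,0,0,0,0,0.25,0],[0,0,0,0,0,0.25,0],[0,0,0,0,0,0.25,0],[0,0,0,0,0,0.25,0]]' && python3 -m pendant '[[0,0,0,0,0,0.25,0],[0,0,0,0,0,0.25,0],[0,0,0,0,0,0.25,0],[0,0,0,0,0,0.25,0],[0,0,0,0,0,0.25,0],[0,0,0,0,0,0.25,0],[0,0,0,0,0,0.25,0],[0,0,0,0,0,0.14,0]]'; python3 - <<'E'
from h import *
np.set_printoptions(precision=4,suppress=True)
o=robot.get_obs();print(repr(o['joint_pos']),o['ee_pos'],o['time_s'],o['wrist_force'],o['finger_gap']);M=R.from_rotvec(o['eef_rot']).as_matrix();print(M)
for c in('scene','side','wrist'):
    a=robot.camera(c)
    if c=='scene':a=cv2.resize(a[120:340,0:300],None,fx=2.6,fy=2.6)
    if c=='side':a=cv2.resize(a[200:420,180:420],None,fx=2.6,fy=2.6)
    cv2.imwrite(f'pics/{c}6.png',a[:,:,::-1])
E
```

```text
time_s: 11.75
ee_pos: [0.4874, -0.2919, 0.256]
eef_rot: [-1.386, 0.753, 0.124]
wrist_force: [-0.5, 1.1, -0.8]
finger_gap: 0.0588
time_s: 12.55
ee_pos: [0.4875, -0.2917, 0.256]
eef_rot: [-0.902, 1.379, 0.89]
wrist_force: [0.4, 0.1, -1.8]
finger_gap: 0.0586
array([ 0.9811,  0.976 , -0.0592,  1.562 , -1.0963,  1.822 , -2.1207]) [ 0.4875 -0.2917  0.256 ] 12.55 [ 0.356   0.1171 -1.827 ] 0.05859822220110621
[[ 0.0031 -0.9139  0.4059]
 [-0.0065  0.4059  0.9139]
 [-1.     -0.0055 -0.0047]]
```

View pics/scene6.png

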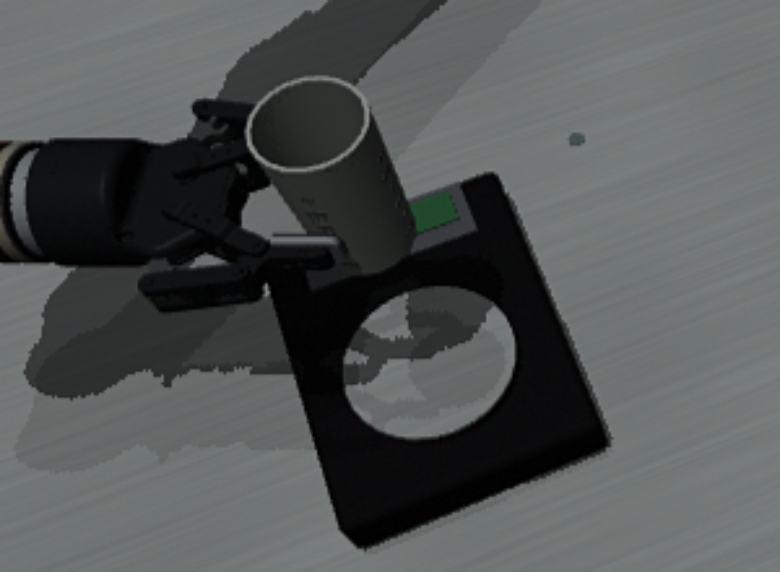

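View pics/side6.png

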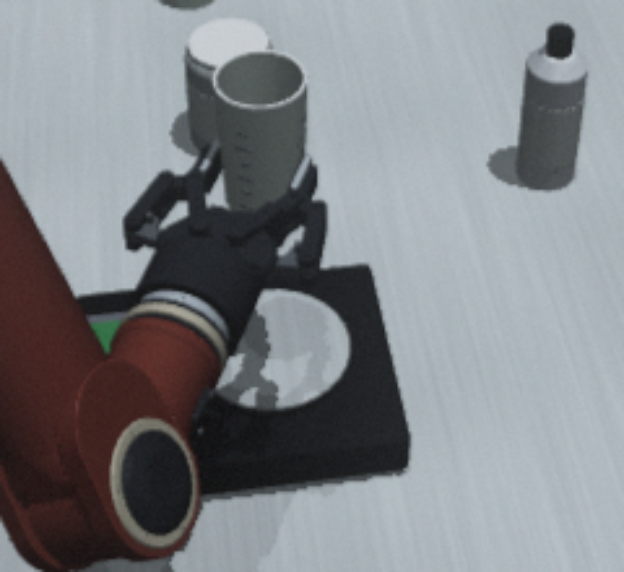

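View pics/wrist6.png

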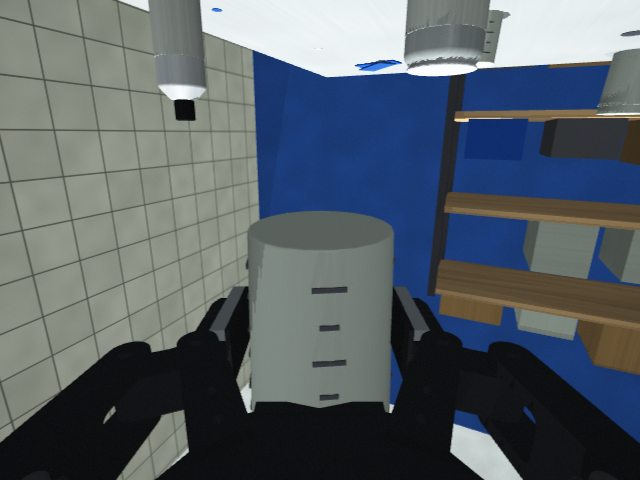

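The cup is now mouth-up, seen in the scene view as an open rim at crop (308,123). I'll fit its actual position before lowering it, and check where the camera housing will pass relative to the balance edge.

```bash
cat > sil.py <<'E'
from h import *
from scipy.optimize import minimize
def circ(x,y,z,r):
    t=np.linspace(0,2*np.pi,60); return np.c_[x+r*np.cos(t),y+r*np.sin(t),0*t+z]
def sil(c,prm,x,y):
    m=np.zeros((480*4,640*4),np.uint8)
    P=np.vstack([proj(c,circ(x,y,z,r)) for z,r in prm])
    h=cv2.convexHull(((P+.5)*4).astype(np.float32)).astype(np.int32); cv2.fillPoly(m,[h],1)
    return cv2.resize(m.astype(np.float32),(640,480),interpolation=cv2.INTER_AREA)
def fitsil(c,prm,x0,m):
    # ignore pixels outside mask near occluder: penalise mask pixels outside silhouette more
    def f(p):
        s=sil(c,prm,*p); return (np.clip(m-s,0,1).sum()+.25*np.clip(s-m,0,1).sum())/m.sum()
    return minimize(f,x0,method='Nelder-Mead',options=dict(initial_simplex=np.array(x0)+np.array([[-.01,-.01],[.01,-.01],[0,.012]]),xatol=2e-4))
E
python3 - <<'E'
from sil import *
np.set_printoptions(precision=4,suppress=True)
o=robot.get_obs();zt=o['ee_pos'][2]
for c in('scene','side'):
    robot.camera(c)
    for t in('cup',):
      for d in robot.masks_of(c,t):
        m=d['region'].astype(np.float32)
        print(c,d['confidence'],d['position'],m.sum())
        if d['confidence']>.4:
            for dz in(.067,.071,.075): r=fitsil(c,[(zt+dz,.033),(zt+dz-.11,.029)],(.491,-.284),m);print(dz,r.x,r.fun)
T=robot.calibration('wrist')['tool_from_camera'];M=R.from_rotvec(o['eef_rot']).as_matrix()
cp=o['ee_pos']+M@T[:3,3];print('cam',cp,proj('side',cp),proj('scene',cp))
E
```

```text
scene 0.69 [129.7, 188.6] 3155.0
0.067 [ 0.4838 -0.2802] 0.028724247589707375
0.071 [ 0.4877 -0.2795] 0.022013667970895767
0.075 [ 0.4912 -0.279 ] 0.019161053001880646
side 0.68 [277.3, 248.1] 1877.0
0.067 [ 0.4902 -0.2701] 0.03370571509003639
0.071 [ 0.4898 -0.2749] 0.0344465896487236
0.075 [ 0.4896 -0.2793] 0.03571190685033798
cam [ 0.4392 -0.4062  0.1835] [[260.3554 340.5114]] [[ 65.2293 224.7522]]
```

```bash
python3 -m pendant '[[0.9,-0.14,-0.32,0,0,0,0],[1,0,0,0,0,0,0],[1,0,0,0,0,0,0],[1,0,0,0,0,0,0],[1,0,0,0,0,0,0],[1,0,0,0,0,0,0],[0.7,0,0,0,0,0,0],[0.4,0,0,0,0,0,0]]'; python3 - <<'E'
from sil import *
np.set_printoptions(precision=4,suppress=True)
o=robot.get_obs();zt=o['ee_pos'][2];print(o['joint_pos'],o['ee_pos'],o['wrist_force'],o['time_s']);print(R.from_rotvec(o['eef_rot']).as_matrix())
for c in('scene','side'):
    a=robot.camera(c)
    cv2.imwrite(f'pics/{c}7.png',cv2.resize(a[160:380,20:300] if c=='scene' else a[220:420,180:420],None,fx=2.6,fy=2.6)[:,:,::-1])
    d=robot.masks_of(c,'cup')[0]
    m=d['region'].astype(np.float32)
    print(c,d['confidence'],d['position'],m.sum())
    for dz in(.071,.0745,.077): r=fitsil(c,[(zt+dz,.033),(zt+dz-.11,.029)],(.491,-.284),m);print(dz,r.x,r.fun)
    p=robot.masks_of(c,'pan'); 
    for d in p[:2]:print('pan',d['confidence'],d['position'])
E
```

```text
time_s: 13.7
ee_pos: [0.4879, -0.3002, 0.1147]
eef_rot: [-0.902, 1.379, 0.889]
wrist_force: [-0.4, 0.4, -0.7]
finger_gap: 0.059
[ 0.982   1.2056 -0.0485  1.4914 -1.0526  1.7565 -1.9715] [ 0.4879 -0.3002  0.1147] [-0.4158  0.3916 -0.6662] 13.7
[[ 0.0042 -0.9135  0.4069]
 [-0.0064  0.4069  0.9135]
 [-1.     -0.0065 -0.0042]]
scene 0.69 [152.8, 236.0] 2225.0
0.071 [ 0.489  -0.2878] 0.03054073080420494
0.0745 [ 0.4909 -0.2875] 0.02656601183116436
0.077 [ 0.4929 -0.2869] 0.025273876264691353
pan 0.7 [172.6, 268.8]
side 0.6 [281.8, 305.4] 1630.0
0.071 [ 0.4902 -0.2844] 0.029141103848814964
0.0745 [ 0.49   -0.2878] 0.02998466230928898
0.077 [ 0.4896 -0.29  ] 0.030780291184782982
pan 0.91 [306.8, 332.7]
```

View pics/scene7.png

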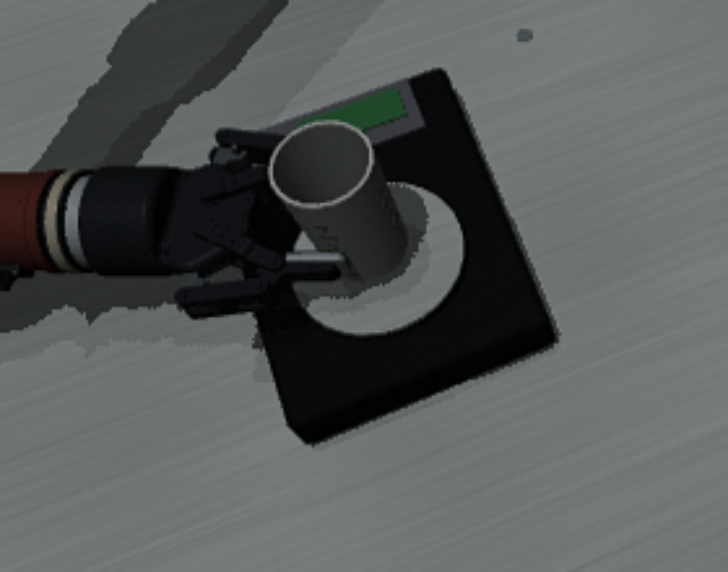

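View pics/side7.png

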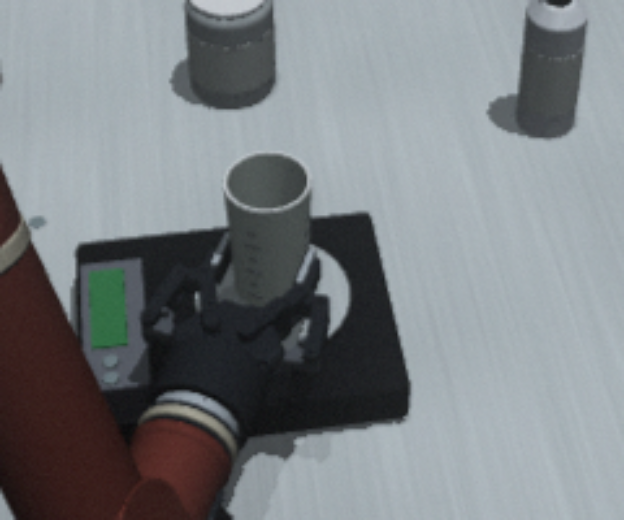

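Both cameras put the cup within 2 mm of the pan's centre. I'll creep down while watching the force.

```bash
python3 -m pendant '[[0.15,0,0.07,0,0,0,0],[0.15,0,0,0,0,0,0],[0.15,0,0,0,0,0,0],[0.1,0,0,0,0,0,0],[0.05,0,0,0,0,0,0],[0.05,0,0,0,0,0,0],[0,0,0,0,0,0,0],[0,0,0,0,0,0,0]]' && python3 -m pendant '[[0.05,0,0,0,0,0,0],[0,0,0,0,0,0,0],[0,0,0,0,0,0,0],[0,0,0,0,0,0,0],[0,0,0,0,0,0,0],[0,0,0,0,0,0,0],[0,0,0,0,0,0,0],[0,0,0,0,0,0,0]]'; python3 -c "
from station import robot
for i in range(1):
    o=robot.get_obs();print(o['wrist_force'],o['moment'],o['ee_pos'])"
```

```text
time_s: 14.8
ee_pos: [0.4887, -0.2992, 0.1029]
eef_rot: [-0.903, 1.379, 0.888]
wrist_force: [-0.5, -0.4, -0.8]
finger_gap: 0.0588
time_s: 15.6
ee_pos: [0.4887, -0.2991, 0.1019]
eef_rot: [-0.903, 1.379, 0.888]
wrist_force: [-0.6, -0.7, -0.9]
finger_gap: 0.0592
[-0.63518601 -0.73142382 -0.90841233] [-1.21980276  0.49373065  0.0021358 ] [ 0.48867775 -0.29914967  0.10189234]
```

Not in contact yet; I expect it near z ≈ 0.098. I'll carry on down in 1 mm steps.

```bash
python3 -m pendant '[[0.05,0,0,0,0,0,0],[0,0,0,0,0,0,0],[0.05,0,0,0,0,0,0],[0,0,0,0,0,0,0],[0.05,0,0,0,0,0,0],[0,0,0,0,0,0,0],[0,0,0,0,0,0,0],[0,0,0,0,0,0,0]]' && python3 -m pendant '[[0.05,0,0,0,0,0,0],[0,0,0,0,0,0,0],[0,0,0,0,0,0,0],[0,0,0,0,0,0,0],[0,0,0,0,0,0,0],[0,0,0,0,0,0,0],[0,0,0,0,0,0,0],[0,0,0,0,0,0,0]]'; python3 -c "
from station import robot
for i in range(1):
    o=robot.get_obs();print(o['wrist_force'],o['moment'],o['ee_pos'])"
```

```text
time_s: 16.4
ee_pos: [0.4887, -0.2992, 0.099]
eef_rot: [-0.903, 1.379, 0.888]
wrist_force: [-0.5, -0.6, -0.0]
finger_gap: 0.0587
time_s: 17.2
ee_pos: [0.4887, -0.2992, 0.0981]
eef_rot: [-0.903, 1.378, 0.888]
wrist_force: [-0.8, -0.8, 2.4]
finger_gap: 0.0592
[-0.83457025 -0.79245406  2.37383764] [-0.54167357  0.28207749  0.042029  ] [ 0.48873304 -0.29921265  0.09805837]
```

Contact: the upward force rose by about 3 N at z = 0.098, as expected. Releasing now.

```bash
python3 -m pendant '[[0,0,0,0,0,0,0.75],[0,0,0,0,0,0,0.8],[0,0,0,0,0,0,0.85],[0,0,0,0,0,0,0.9],[0,0,0,0,0,0,1],[0,0,0,0,0,0,1],[0,0,0,0,0,0,1],[0,0,0,0,0,0,1]]'; python3 - <<'E'
from sil import *
np.set_printoptions(precision=4,suppress=True)
o=robot.get_obs();print(o['ee_pos'],o['wrist_force'],o['time_s'])
for c in('scene','side'):
    a=robot.camera(c)
    cv2.imwrite(f'pics/{c}8.png',cv2.resize(a[160:380,20:300] if c=='scene' else a[220:420,180:420],None,fx=2.6,fy=2.6)[:,:,::-1])
    d=robot.masks_of(c,'cup')[0]
    m=d['region'].astype(np.float32)
    r=fitsil(c,[(.172,.033),(.062,.029)],(.491,-.284),m);print(c,d['confidence'],r.x,r.fun)
E
```

```text
time_s: 18.0
ee_pos: [0.4887, -0.2992, 0.0979]
eef_rot: [-0.903, 1.379, 0.888]
wrist_force: [-0.0, -0.5, -0.9]
finger_gap: 0.0855
[ 0.4887 -0.2992  0.0979] [-0.0348 -0.5009 -0.9391] 18.0Traceback (most recent call last):
  File "<stdin>", line 7, in <module>
IndexError: list index out of range
```

View pics/scene8.png

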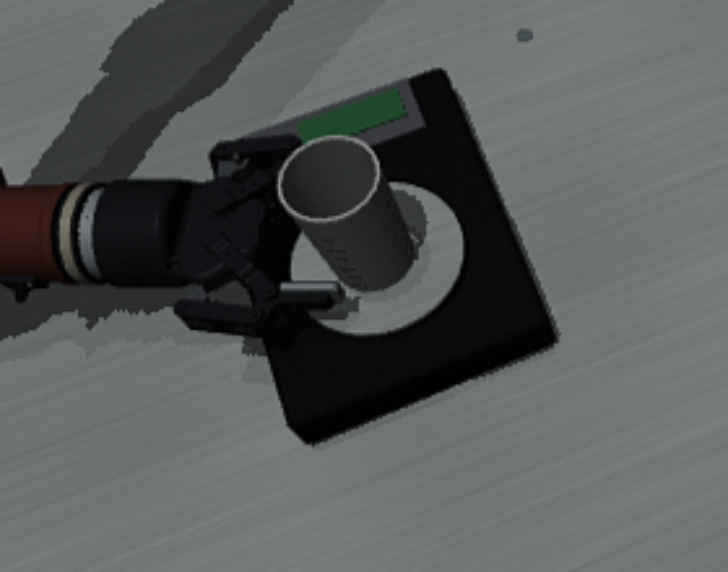

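The cup stands upright, free on the pan, with its rim at crop (330,178). Backing straight out.

```bash
python3 -m pendant '[[0,0,-0.3,0,0,0,1],[0,0,-0.5,0,0,0,1],[0,0,-0.7,0,0,0,1],[0,0,-0.8,0,0,0,1],[0,0,-0.8,0,0,0,1],[0,0,-0.8,0,0,0,1],[-0.5,0,-0.8,0,0,0,1],[-0.5,0,-0.8,0,0,0,1]]'; python3 - <<'E'
from sil import *
np.set_printoptions(precision=4,suppress=True)
o=robot.get_obs();print(o['ee_pos'],o['wrist_force'],o['time_s'])
for c in('scene','side'):
    a=robot.camera(c)
    cv2.imwrite(f'pics/{c}9.png',a[:,:,::-1])
    for t,prm,x0 in(('cup',[(.172,.033),(.062,.029)],(.491,-.284)),('pan',[(.062,.062),(.0575,.062)],(.491,-.286)),('tin',[(0,.042),(.115,.042)],(.48,.047)),('spray',[(0,.028),(.13,.028)],(.777,-.048)),('short_cup',[(0,.033),(.072,.029)],(.459,.291))):
      for d in robot.masks_of(c,t)[:2]:
        m=d['region'].astype(np.float32)
        r=fitsil(c,prm,x0,m);print(c,t,d['confidence'],d['position'],r.x,r.fun)
E
```

```text
time_s: 18.9
ee_pos: [0.4429, -0.4011, 0.1188]
eef_rot: [-0.902, 1.38, 0.888]
wrist_force: [-0.2, -0.1, -0.0]
finger_gap: 0.0852
[ 0.4429 -0.4011  0.1188] [-0.1809 -0.1388 -0.0338] 18.9
scene cup 0.71 [154.9, 241.5] [ 0.4918 -0.2876] 0.013232727535068989
scene pan 0.8 [174.2, 270.1] [ 0.4925 -0.2848] 0.17590460181236267
scene tin 0.84 [324.8, 196.2] [0.49   0.0449] 0.021507352590560913
scene spray 0.8 [347.0, 339.0] [ 0.7782 -0.0496] 0.015427340753376484
scene spray 0.28 [173.2, 267.2] [ 0.7721 -0.0938] 1.0418806076049805
scene short_cup 0.83 [420.1, 156.9] [0.4594 0.293 ] 0.015340391546487808
side cup 0.89 [281.3, 314.9] [ 0.4909 -0.2881] 0.01798991486430168
side cup 0.38 [281.9, 341.4] [ 0.5037 -0.3745] 0.6909667253494263
side pan 0.63 [283.3, 341.9] [ 0.4914 -0.2863] 0.1900678277015686
side tin 0.61 [266.0, 235.4] [0.4859 0.0434] 0.022238459438085556
side spray 0.75 [391.9, 243.1] [ 0.7771 -0.0483] 0.06921706348657608
side short_cup 0.69 [251.1, 186.9] [0.4587 0.2905] 0.015555141493678093
```

View pics/scene9.png

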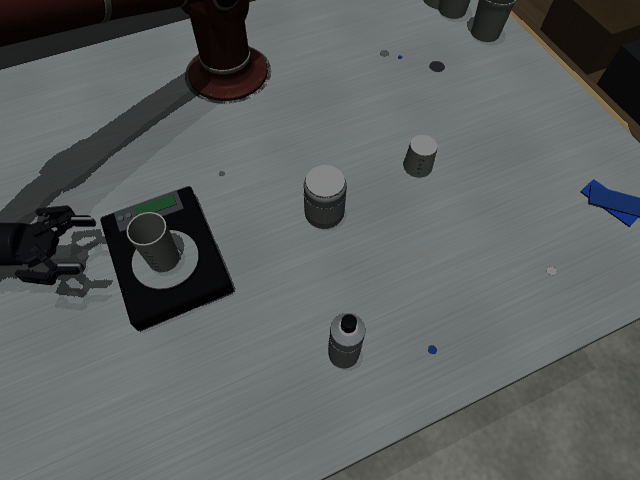

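View pics/side9.png

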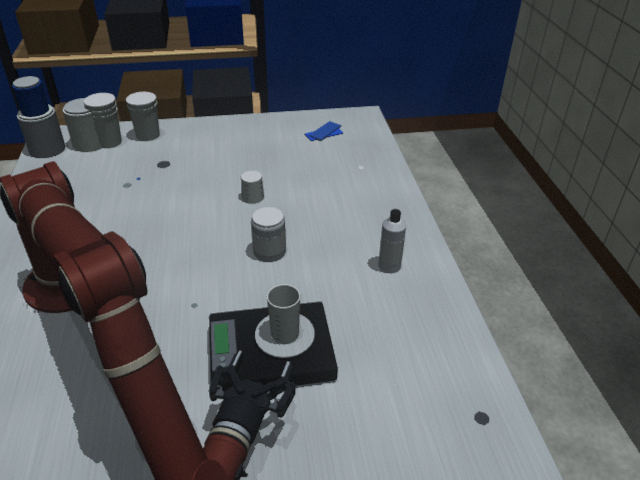

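Both views show the cup mouth-up in the middle of the pan, the gripper clear, and the other objects where they were. The cup's fitted centre is within 2 mm of the pan's. Handing in.

```bash
python3 -m pendant '[[0,0,0,0,0,0,1],[0,0,0,0,0,0,1],[0,0,0,0,0,0,1],[0,0,0,0,0,0,1],[0,0,0,0,0,0,1],[0,0,0,0,0,0,1],[0,0,0,0,0,0,1],[0,0,0,0,0,0,1]]'; python3 -c "
from station import robot
print(robot.job_done())"
```

```text
time_s: 20.3
ee_pos: [0.4439, -0.3995, 0.1184]
eef_rot: [-0.903, 1.379, 0.888]
wrist_force: [-0.3, 0.2, 0.3]
finger_gap: 0.0855
the job is handed in; nothing more can be done
None
```

The taller cup is standing mouth-up on the balance pan, and I handed the job in at about 20 s. I gripped it from the side, lifted it, turned it over with a 180° roll of the wrist, and lowered it in 1 mm steps. It touched down with about 3 N on the wrist sensor, then I opened the gripper and backed straight out.

**Cup position:** after release, both cameras put the cup at about (0.491, −0.288). The pan's centre, measured before the cup covered it, is (0.491, −0.286), so the cup is about 2 mm off.

**Other objects:** the short cup and the spray can are where they started, within measurement error. The tin's starting position was only roughly known because the arm hid it, but it stands where first seen and nothing came near it.

**Disagreements:**
- One check after release returned no result because the network missed the cup while the gripper partly hid it. The repeat after retreating worked.
- The last pan fits were poor because the cup covers part of the pan.
- A few low-confidence network reports were plainly wrong, and I ignored them.

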